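# Kit up the drilling job in its plywood nests

### The arm

A 7-joint arm with a two-finger parallel gripper is mounted at the origin on a cart in front of the work surface, level with it; the furniture and walls round the work are solid. World frame = base frame: x ahead of the robot, y to its left, z up, the work surface at z = 0. Lengths are in m, angles in rad, forces in N, time in s.
With the tool pointing down it reaches from about 0.4 to 0.9 m from the base axis. Payload 5.6 kg.
Tool frame: the origin (TCP) lies between the finger pads; the fingertips stand 11 mm ahead of it and the grasp point (between the pads) lies 8 mm behind it; z points along the fingers, y is the line along which they close (so a half turn about z gives the same grasp; the last joint's range is limited). The gripper opens to 92 mm and grips with 3 to 60 N. Pads are 20 mm wide; open, the fingers measure 128 mm over their backs; the gripper's body (75 mm by 189 mm) begins 69 mm behind the grasp point.
Start: joints at [-1.174, 0.468, -0.012, 1.603, 0.006, 1.071, -0.056], TCP at [0.277, 0.588, 0.197] pointing down, gripper open.
Joint ranges: [-2.53, 2.53], [-0.31, 2.02], [-1.57, 1.55], [0.28, 2.44], [-1.29, 4.43], [0.15, 1.84], [-2.92, 2.92]. Speed limits (rad/s): [2.57, 2.57, 3.14, 3.14, 3.14, 3.14, 3.14].

### API

Orientations are given as a rotation vector (axis times angle).
In Python, from station import arm, cams, ticket, recognise, place_of gives the robot as it stands.
- The arm moves only by the shell command python3 -m creep 'ROWS' [FORCE]. ROWS is JSON, a list of rows, each a list of 7 numbers: the turn, a rotation vector about the tool's x, y, z in degrees, then the shift along the tool's x, y, z in m, then the finger opening in m, from 0 to 0.0919. A call has 1 to 8 rows; each row shifts and turns the commanded pose from where the row before left it, along the tool's axes as they then stand; what a row does not reach is not made up. A row lasts 1/10 s, in which the tool goes at most 50 mm and 8.59 degrees, less where a joint would pass 70% of its speed; a pose out of reach is approached as far as the arm can. A call with a gripper value outside its range is refused whole. The fingers move at their own pace and stop on an object; FORCE is the grip in N (left out, the last holds). Time passes only in rows, so rows that do not move let the fingers close. It gives the time, the measured TCP pose, the force, the opening and the grip force at its end, in the units of the state.
- arm.read_state(): the state, without advancing time (a new reading comes with each control period).
- cams.get_image(name): name is "scene" or "top"; returns a dict with "image" (420x560x3 uint8, red, green, blue), "fx", "fy", "cx", "cy" (pixels), "world_to_cam" (4x4, takes a point from world to camera coordinates). Camera axes: x right, y down, z forward; pixel columns grow to the right and rows downward; lengths in m; the calibration is good to about 2 mm. A picture is of the moment at which its call begins. There is no depth.
- ticket.sign_off(): hands the job in; it is judged then, once.
Trained networks look in a picture, given as the dict that the camera call returned (one of the last four; its "shot" number tells which), for a name from the list of things; names that differ only in an ending like _2 or _b are one class to them, and where a whole thing is asked for, a point or a joint stands for the part that bears it (a point fixed in the world has none). Each returns a list of dicts, best first, with "conf" (0 to 1); they miss things now and then, are a little off and sometimes report something else, mostly with a low value. They report only what shows in the picture. A call takes as long as a camera call.
- recognise(picture, thing): "location" ([x, y, z] in m, in world coordinates, good to about 4 mm: the middle of the surface that is visible of it).
- place_of(picture, thing): "location" ([x, y, z] in m, in world coordinates, good to about 4 mm: a listed point, or the origin of a listed thing).
The state is a dict: "time_s": time; "joint_pos": joint angles; "dq": joint speeds; "joint_efforts": joint torques, N m; "tool_pos": TCP position; "orientation": TCP orientation; "force": force on the tool from outside, world axes, zero at the start; "moment": the same for the moment, N m; "finger_gap": finger opening in m; "grasp_force": force on a finger pad.
Only numpy, scipy, OpenCV 4.12 (cv2) and the standard library are available. Lean on these libraries where they do the work, as an engineer would, in place of code of your own. Each camera call takes 0.05 s, during which the arm holds its last target. There are 200 camera calls.

### The job

Kit up the drilling job: put the oak drilling block, the square tube offcut, the small spanner and the black tape roll each into the plywood nest with its outline, lying flat on the nest's floor inside the rim (either way round). Leave the bolt and the twist drill where they lie.

Things in the scene. Friction and masses are not known exactly. Their poses are not given: they have to be found in the camera images.
- block_center (a point): oak drilling block, a pale wooden bar with three dark holes in its top, 55 (x) x 110 (y) x 30 (z) mm, about 0.2 kg, lying on the bench. The point is its centre, 15 mm above its underside; y along its length, z up.
- tube_center (a point): dark brown square steel tube offcut, 30 (x) x 120 (y) x 30 (z) mm, about 0.3 kg, lying on the bench. The point is its centre, 15 mm above its underside; y along its length, z up.
- spanner_center (a point): small bright double open-ended spanner lying flat, 154 mm long (y), 6 mm thick (z); its shank is 8 mm wide (x), the heads at the ends 26 and 22 mm; about 0.015 kg. The point is the middle of the shank, 3 mm above its underside; z up.
- tape_center (a point): small roll of black tape lying flat, a ring-shaped disc 52 mm in diameter and 19 mm high, solid to the touch (its hole cannot be entered), about 0.05 kg. The point is its centre, 9.5 mm above its underside; z up.
- block_nest_floor (a point): plywood nest for the drilling block: 77 x 132 mm outside, a dark plain rectangle 55 x 110 mm inlaid in its floor. Fixed; its floor lies 6 mm above the bench; a 5 mm thick light-wood rim stands 6 mm above that floor, with 6 mm of play all round the thing, and has a 74 mm finger gap in the middle of each long side. The point is the centre of the nest's floor; its y axis runs along the nest's length, z up.
- tube_nest_floor (a point): plywood nest for the tube: 52 x 142 mm outside, a dark narrow rectangle 30 x 120 mm inlaid in its floor. Fixed; its floor lies 6 mm above the bench; a 5 mm thick light-wood rim stands 6 mm above that floor, with 6 mm of play all round the thing, and has a 74 mm finger gap in the middle of each long side. The point is the centre of the nest's floor; its y axis runs along the nest's length, z up.
- spanner_nest_floor (a point): plywood nest for the spanner: 48 x 176 mm outside, a dark spanner shape 154 mm long inlaid in its floor. Fixed; its floor lies 6 mm above the bench; a 5 mm thick light-wood rim stands 6 mm above that floor, with 6 mm of play all round the thing, and has a 74 mm finger gap in the middle of each long side. The point is the centre of the nest's floor; its y axis runs along the nest's length, z up.
- tape_nest_floor (a point): square plywood nest for the tape roll: 78 x 78 mm outside, a dark ring 52 mm across inlaid in its floor. Fixed; its floor lies 6 mm above the bench; a 5 mm thick light-wood rim stands 6 mm above that floor, with 6 mm of play all round the thing; the round rim is left open for about 25 mm at the middle of each of the four sides. The point is the centre of the nest's floor; x and y square to its sides, z up.
- bolt_center (a point): bystander: hex bolt with nut, 64 mm long, 18 mm high, lying on the bench between the rows of things. The point is its middle.
- drill_center (a point): bystander: dark twist drill, 150 mm long, 12 mm thick, lying on the bench between the rows of things. The point is its middle.

How it is judged:
By the outcome, as a careful person would: the job done as asked, in the order asked, and still so for the second after the job is handed in, with the robot touching nothing.
It also fails if it takes over 120 s, if anything falls off the work surface, if the arm or the gripper's body presses on something with over 40 N, if the wrist force passes 120 N, or if a joint passes its speed limit or range.

## Working session

There is one attempt and no reset: what is moved stays moved. The work goes in short steps, Python scripts to look and compute and a shell command to move; the robot and the scene stay as the last step left them, time stands still between calls to the robot, and variables do not carry over. Pictures are saved under pics/ and viewed, at most 14 in all, crops included, and the job is handed in when it is done.

```bash
mkdir -p pics; ls
python3 - <<'E'
from station import arm,cams,recognise,place_of
import cv2,numpy as np
s=arm.read_state();print(s['tool_pos'],s['orientation'],s['finger_gap'],s['time_s'])
for n in('top','scene'):
    p=cams.get_image(n);cv2.imwrite(f'pics/{n}0.png',p['image'][:,:,::-1]);print(n,p['fx'],p['cx'],p['cy'],np.round(p['world_to_cam'],3).tolist())
    for t in 'block_center tube_center spanner_center tape_center block_nest_floor tube_nest_floor spanner_nest_floor tape_nest_floor bolt_center drill_center'.split():
        print(t,[(np.round(d['location'],3).tolist(),round(d['conf'],2)) for d in place_of(p,t)[:2]])
E
```

```text
pics
[0.27654912 0.58752998 0.19573443] [-6.85364072e-01 -3.06565443e+00  2.79594746e-03] 0.09185746117477228 0.0
top 477.07627369827446 285.09650995698536 209.07864635351476 [[-0.007, -1.0, -0.006, 0.005], [-0.996, 0.007, -0.09, 0.497], [0.09, 0.005, -0.996, 1.227], [0.0, 0.0, 0.0, 1.0]]
block_center [([0.43, -0.135, 0.017], 0.86)]
tube_center [([0.58, -0.133, 0.018], 0.86)]
spanner_center [([0.426, 0.32, 0.003], 0.55)]
tape_center [([0.55, -0.334, 0.009], 0.52)]
block_nest_floor [([0.392, -0.356, 0.007], 0.93)]
tube_nest_floor [([0.584, 0.139, 0.006], 0.66)]
spanner_nest_floor [([0.587, 0.355, 0.012], 0.84)]
tape_nest_floor [([0.416, 0.135, 0.007], 0.8)]
bolt_center [([0.503, 0.162, 0.008], 0.62)]
drill_center [([0.499, -0.1, 0.009], 0.5), ([0.581, -0.134, 0.016], 0.46)]
scene 384.1382443359922 279.0392843647077 208.11369519706207 [[0.559, -0.829, -0.018, -0.265], [-0.579, -0.375, -0.724, 0.316], [0.593, 0.414, -0.69, 0.736], [0.0, 0.0, 0.0, 1.0]]
block_center [([0.429, -0.131, 0.02], 0.66)]
tube_center [([0.58, -0.135, 0.017], 0.77)]
spanner_center [([0.428, 0.321, 0.004], 0.47)]
tape_center [([0.553, -0.339, 0.009], 0.54)]
block_nest_floor [([0.398, -0.363, 0.008], 0.93)]
tube_nest_floor [([0.582, 0.134, 0.004], 0.84)]
spanner_nest_floor [([0.586, 0.355, 0.005], 0.77)]
tape_nest_floor [([0.421, 0.137, 0.009], 0.96)]
bolt_center [([0.506, 0.166, 0.008], 0.56)]
drill_center [([0.501, -0.102, 0.008], 0.81), ([0.507, 0.167, 0.009], 0.42)]
```

View pics/top0.png

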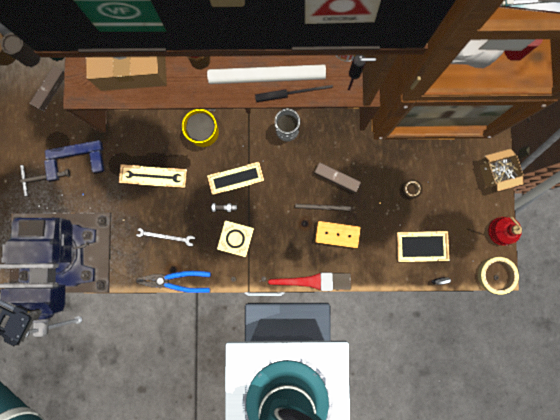

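View pics/scene0.png

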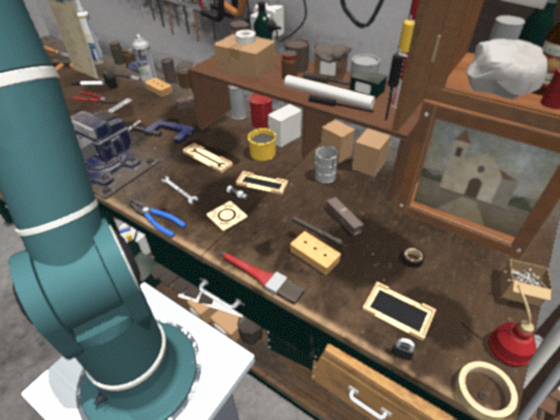

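```bash
cat > seg.py <<'E'
import cv2,numpy as np
def rectify(p,c,h,half=.1,s=3):  # s px/mm ; returns patch, px->world: x=c0+half-v/(1000s), y=c1+half-u/(1000s)
    n=int(2*half*1000*s); W=np.array(p['world_to_cam'])
    K=np.array([[p['fx'],0,p['cx']],[0,p['fy'],p['cy']],[0,0,1]])
    H=K@np.c_[W[:3,0],W[:3,1],W[:3,2]*h+W[:3,3]]          # (x,y,1)->pix
    A=np.array([[0,-1/(1000*s),c[0]+half],[-1/(1000*s),0,c[1]+half],[0,0,1]])
    return cv2.warpPerspective(p['image'],H@A,(n,n),flags=cv2.INTER_CUBIC|cv2.WARP_INVERSE_MAP),A
def rect(p,c,h,mode,half=.1,s=3):
    im,A=rectify(p,c,h,half,s); g=im.astype(float)
    g=cv2.cvtColor(im,cv2.COLOR_RGB2GRAY) if mode!='blue' else im[:,:,2]
    yy,xx=np.mgrid[:len(g),:len(g)]; g=cv2.GaussianBlur(g,(0,0),2)
    t,m=cv2.threshold(g,0,255,cv2.THRESH_OTSU+cv2.THRESH_BINARY)
    m=cv2.morphologyEx(m,cv2.MORPH_CLOSE,np.ones((9,9)))
    cs,_=cv2.findContours(m,cv2.RETR_EXTERNAL,cv2.CHAIN_APPROX_NONE)
    cs=[k for k in cs if cv2.contourArea(k)>300*s*s*.5]
    k=max(cs,key=lambda k:cv2.pointPolygonTest(k,(len(g)/2,len(g)/2),True)) if cs else None
    out=im.copy()
    if k is None: return None,out
    r=cv2.minAreaRect(k); b=cv2.boxPoints(r); w=(np.c_[b,np.ones(4)]@A.T)[:,:2]
    cv2.polylines(out,[b.astype(int)],1,(255,0,0),1)
    e1,e2=w[1]-w[0],w[2]-w[1]; 
    if np.linalg.norm(e1)<np.linalg.norm(e2): e1,e2=e2,e1
    ang=np.degrees(np.arctan2(e1[1],e1[0]))%180
    return (w.mean(0).round(4),np.linalg.norm(e1).round(3),np.linalg.norm(e2).round(3),ang.round(1)),out
E
python3 - <<'E'
from seg import *
from station import cams
p=cams.get_image('top')
L=[('block',(.43,-.133),.03,'b'),('tube',(.58,-.134),.03,'blue'),('spanner',(.427,.32),.006,'blue'),('tape',(.552,-.336),.019,'g'),
('blockn',(.395,-.36),.012,'g'),('tuben',(.583,.137),.012,'g'),('spannern',(.587,.355),.012,'g'),('tapen',(.418,.136),.012,'g')]
o=[]
for n,c,h,m in L:
    r,im=rect(p,c,h,m,.06 if n.startswith('tape') else .1);print(n,r);o.append(cv2.resize(im,(200,200),interpolation=cv2.INTER_AREA))
cv2.imwrite('pics/m.png',np.vstack([np.hstack(o[:4]),np.hstack(o[4:])])[:,:,::-1])
E
```

```text
block (array([ 0.4305, -0.1336]), np.float64(0.112), np.float64(0.057), np.float64(81.4))
tube (array([ 0.5808, -0.1359]), np.float64(0.122), np.float64(0.03), np.float64(63.7))
spanner (array([0.4293, 0.32  ]), np.float64(0.155), np.float64(0.027), np.float64(79.6))
tape (array([ 0.5501, -0.3338]), np.float64(0.041), np.float64(0.041), np.float64(47.9))
blockn (array([ 0.3981, -0.358 ]), np.float64(0.135), np.float64(0.08), np.float64(91.1))
tuben (array([0.5827, 0.1339]), np.float64(0.145), np.float64(0.056), np.float64(104.8))
spannern (array([0.5901, 0.3546]), np.float64(0.179), np.float64(0.052), np.float64(85.2))
tapen (array([0.422 , 0.1343]), np.float64(0.081), np.float64(0.081), np.float64(74.4))
```

View pics/m.png

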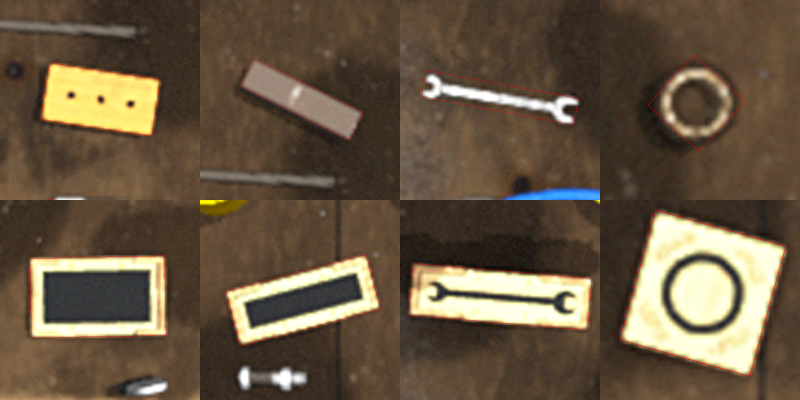

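The montage shows all eight outlines fitted well, apart from the tape, where only the ring was caught. The measured sizes match those given to about 3 mm. Next I'll refine the nests from their dark inlays and check the yellow tin's clearance.

Run:
```python
from seg import *
from station import cams
p=cams.get_image('top');q=cams.get_image('scene')
for n,c,ang,sz in [('block',(.398,-.358),91.1,(110,55)),('tube',(.5827,.1339),104.8,(120,30)),('spanner',(.589,.354),85.2,(154,26)),('tape',(.421,.135),74.4,(52,52))]:
    im,A=rectify(p,c,.006,.1); g=cv2.GaussianBlur(cv2.cvtColor(im,cv2.COLOR_RGB2GRAY),(0,0),2)
    m=np.zeros_like(g); b=cv2.boxPoints(((300,300),((sz[0]+10)*3,(sz[1]+10)*3),0))-300
    a=np.radians(ang); d=np.array([-np.sin(a),-np.cos(a)]); e=np.array([d[1],-d[0]])
    cv2.fillPoly(m,[np.array([300+x*d+y*e for x,y in b]).astype(int)],255)
    k=((g<120)&(m>0)).astype(np.uint8); n_,l,st,_=cv2.connectedComponentsWithStats(k); j=1+st[1:,4].argmax()
    pts=np.argwhere(l==j)[:,::-1].astype(np.float32); r=cv2.minAreaRect(pts); w=(A@[*r[0],1])[:2]
    print(n,w.round(4),np.array(r[1])/3,r[2])
P=lambda d:np.array([[d['fx'],0,d['cx']],[0,d['fy'],d['cy']],[0,0,1]])@np.array(d['world_to_cam'])[:3]
for a,b in [((200,126),(263,137)),((288,117),(326,152))]:
    X=cv2.triangulatePoints(P(p),P(q),np.float64(a),np.float64(b));print((X[:3]/X[3]).ravel().round(3))
im,A=rectify(p,(.552,-.336),.019,.06,4); cv2.imwrite('pics/tape.png',im[:,:,::-1])
```

```text
block [ 0.3983 -0.3583] [ 51.52318827 106.67492676] 89.34893798828125
tube [0.5834 0.1342] [ 26.25268046 116.18471273] 75.17352294921875
spanner [0.5903 0.3553] [142.52504476  21.24079895] 4.299862861633301
tape [0.4223 0.1352] [47.33333333 47.66666667] 90.0
[0.711 0.219 0.062]
[ 0.724 -0.004  0.083]
```

View pics/tape.png

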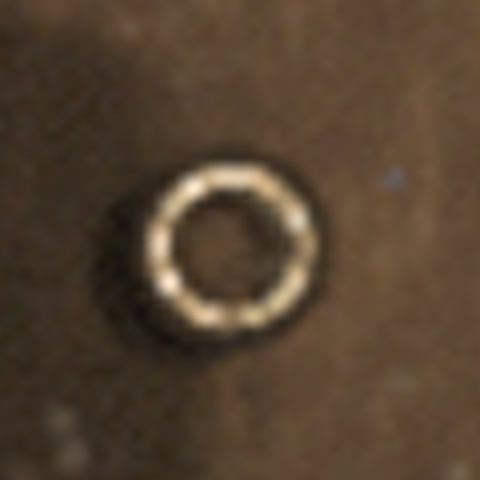

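The pale inner ring of the tape is centred at about (233,246) in the crop, which puts the tape at (0.5505, -0.334), in agreement with the networks. The tin is only 62 mm high, so there's no clearance problem. Now a helper that gives the distance to go in tool axes.

```bash
cat > togo.py <<'E'
import sys,numpy as np
from scipy.spatial.transform import Rotation as R
from station import arm
T=dict(block=(.4305,-.1336,-8.6),blockn=(.3983,-.3583,1),tube=(.5808,-.1359,-26.3),tuben=(.5834,.1342,14.8),
 spanner=(.4293,.320,-10.4),spannern=(.590,.355,-4.6),tape=(.551,-.335,-15.6),tapen=(.4223,.1348,-15.6))
s=arm.read_state();r=R.from_rotvec(s['orientation']);M=r.as_matrix()
print('t',round(s['time_s'],2),'pos',np.round(s['tool_pos'],4),'gap',round(s['finger_gap'],4),'grip',round(s['grasp_force'],1),'F',np.round(s['force'],1),'tilt z',np.round(M[:,2],3))
yaw=np.degrees(np.arctan2(M[1,1],M[0,1]))
for n in sys.argv[1:]:
    x,y,a=T[n]; d=np.array([x,y,0])-s['tool_pos'];d[2]=0
    dy=(a-yaw+90)%180-90
    M2=(R.from_euler('z',dy,degrees=True)*r).as_matrix()
    print(n,'turn tool z',round(-dy,1),'shift before turn mm',np.round(M.T@d*1000,1)[:2],'after turn',np.round(M2.T@d*1000,1)[:2])
E
python3 togo.py block
```

```text
t 1.25 pos [0.2768 0.5881 0.1967] gap 0.0922 grip 0.0 F [ 0.6  0.7 -0.5] tilt z [ 0. -0. -1.]
block turn tool z 73.4 shift before turn mm [-446.4 -587.6] after turn [-690.6  259.9]
```

```bash
python3 -m creep '[[0,0,4.5,-0.04,0,0,0.0919],[0,0,6,-0.05,-0.01,0,0.0919],[0,0,6,-0.05,-0.01,0,0.0919],[0,0,6,-0.05,-0.01,0,0.0919],[0,0,6,-0.05,-0.01,0,0.0919],[0,0,6,-0.05,-0.01,0,0.0919],[0,0,6,-0.05,-0.01,0,0.0919],[0,0,6,-0.05,-0.01,0,0.0919]]'
python3 togo.py block
```

```text
time_s: 2.05
tool_pos: [0.4903, 0.2756, 0.1969]
orientation: [1.846, 2.541, 0.001]
force: [0.4, -0.1, -0.4]
finger_gap: 0.0924
grasp_force: 0.0
t 2.05 pos [0.4903 0.2756 0.1969] gap 0.0924 grip 0.0 F [ 0.4 -0.1 -0.4] tilt z [ 0.001  0.    -1.   ]
block turn tool z 26.6 shift before turn mm [-370.6 -183.4] after turn [-413.5    2. ]
```

```bash
python3 -m creep '[[0,0,6.6,-0.045,-0.017,0,0.0919],[0,0,6.7,-0.045,-0.014,0,0.0919],[0,0,6.7,-0.046,-0.008,0,0.0919],[0,0,6.6,-0.046,-0.002,0.01,0.0919],[0,0,0,-0.048,0,0.015,0.0919],[0,0,0,-0.048,0,0.015,0.0919],[0,0,0,-0.048,0,0.015,0.0919],[0,0,0,-0.048,0,0.015,0.0919]]'
python3 togo.py block
```

```text
time_s: 2.85
tool_pos: [0.4476, -0.1003, 0.127]
orientation: [2.375, 2.055, 0.002]
force: [0.8, 1.3, -0.1]
finger_gap: 0.0922
grasp_force: 0.0
t 2.85 pos [ 0.4476 -0.1003  0.127 ] gap 0.0922 grip 0.0 F [ 0.8  1.3 -0.1] tilt z [ 0.002  0.    -1.   ]
block turn tool z 0.3 shift before turn mm [-35.4 -12.1] after turn [-35.5 -11.9]
```

```bash
python3 -m creep '[[0,0,0,-0.035,-0.012,0,0.0919],[0,0,0,0,0,0.03,0.0919],[0,0,0,0,0,0.03,0.0919],[0,0,0,0,0,0,0.0919],[0,0,0,0,0,0,0.0919]]'
python3 togo.py block
```

```text
time_s: 3.35
tool_pos: [0.4308, -0.1317, 0.0673]
orientation: [-2.376, -2.054, 0.001]
force: [0.1, -0.6, 0.1]
finger_gap: 0.0919
grasp_force: 0.0
t 3.35 pos [ 0.4308 -0.1317  0.0673] gap 0.0919 grip 0.0 F [ 0.1 -0.6  0.1] tilt z [-0.001 -0.    -1.   ]
block turn tool z 0.3 shift before turn mm [-1.9 -0. ] after turn [-1.9 -0. ]
```

```bash
python3 -m creep '[[0,0,0.3,-0.002,0,0.025,0.0919],[0,0,0,0,0,0.024,0.0919],[0,0,0,0,0,0,0.05],[0,0,0,0,0,0,0.04],[0,0,0,0,0,0,0.04],[0,0,0,0,0,0,0.04],[0,0,0,0,0,0,0.04]]' 30
python3 togo.py blockn
```

```text
time_s: 4.05
tool_pos: [0.4313, -0.1336, 0.0189]
orientation: [2.381, 2.048, 0.002]
force: [-0.7, 0.0, -0.1]
finger_gap: 0.0536
grasp_force: 0.0
t 4.05 pos [ 0.4313 -0.1336  0.0189] gap 0.0536 grip 0.0 F [-0.7  0.  -0.1] tilt z [ 0.002 -0.    -1.   ]
blockn turn tool z -9.6 shift before turn mm [-227.1    1. ] after turn [-224.1  -36.9]
```

```bash
python3 -m creep '[[0,0,0,0,0,0,0.04],[0,0,0,0,0,0,0.04],[0,0,0,0,0,0,0.04]]' 30
```

```text
time_s: 4.35
tool_pos: [0.4306, -0.1336, 0.0181]
orientation: [2.382, 2.049, 0.0]
force: [0.1, 0.6, -0.7]
finger_gap: 0.0402
grasp_force: 0.0
```

```bash
python3 -c "
from station import cams;import cv2
cv2.imwrite('pics/g1.png',cv2.resize(cams.get_image('scene')['image'][200:320,230:410,::-1],None,fx=4,fy=4))"
```

```text
(no output)
```

View pics/g1.png

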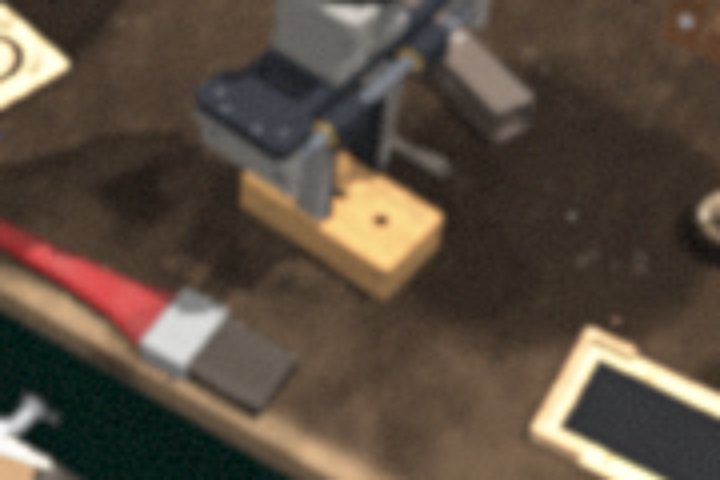

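The fingers look to be above the block or over its left part, rather than round it. I'll project where the state says the tips are and compare.

Run:
```python
import numpy as np
from station import cams
from seg import cv2
for n in('scene','top'):
    d=cams.get_image(n)
    if n=='top': cv2.imwrite('pics/g2.png',cv2.resize(d['image'][150:290,260:440,::-1],None,fx=4,fy=4))
    P=np.array([[d['fx'],0,d['cx']],[0,d['fy'],d['cy']],[0,0,1]])@np.array(d['world_to_cam'])[:3]
    for X in [(.4107,-.1306,.007),(.4503,-.1366,.007),(.4107,-.1306,.037),(.4503,-.1366,.037)]:
        q=P@[*X,1];q=q[:2]/q[2];print(n,X,q.round(1),((q-([230,200] if n=='scene' else [260,150]))*4).round())
```

```text
scene (0.4107, -0.1306, 0.007) [309.3 258.9] [317. 236.]
scene (0.4503, -0.1366, 0.007) [319.7 249.3] [359. 197.]
scene (0.4107, -0.1306, 0.037) [309.8 250.8] [319. 203.]
scene (0.4503, -0.1366, 0.037) [320.4 241.2] [361. 165.]
top (0.4107, -0.1306, 0.007) [335.6 242. ] [303. 368.]
top (0.4503, -0.1366, 0.007) [337.7 226.9] [311. 308.]
top (0.4107, -0.1306, 0.037) [336.8 241.7] [307. 367.]
top (0.4503, -0.1366, 0.037) [338.9 226.3] [316. 305.]
```

View pics/g2.png

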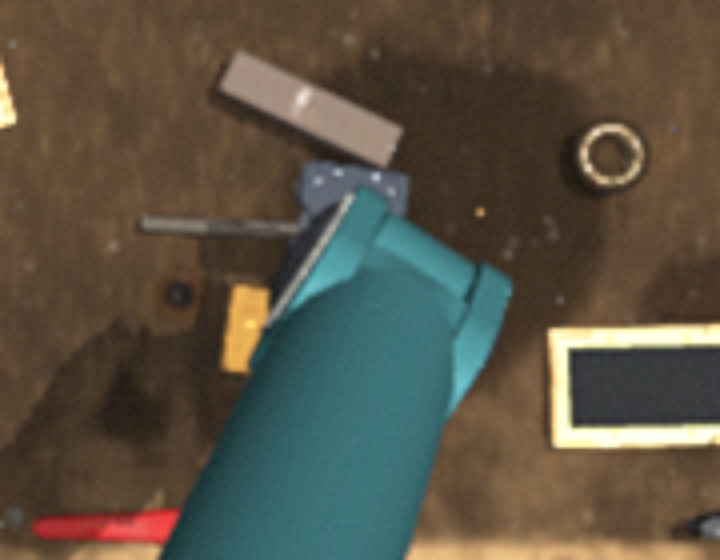

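The front fingertip ends on the block's top face at about (315,215), so the tips are roughly 25 mm higher than the state implies. I'll open the fingers and look at the tips in the clear.

```bash
python3 -m creep '[[0,0,0,0,0,0,0.0919],[0,0,0,0,0,0,0.0919],[0,0,0,0,0,0,0.0919],[0,0,0,0,0,0,0.0919],[0,0,0,0,0,0,0.0919],[0,0,0,0,0,0,0.0919]]'
python3 - <<'E'
import numpy as np
from station import cams,arm
from seg import cv2
d=cams.get_image('scene');im=cv2.resize(d['image'][200:320,230:410,::-1],None,fx=4,fy=4,interpolation=cv2.INTER_CUBIC)
P=np.array([[d['fx'],0,d['cx']],[0,d['fy'],d['cy']],[0,0,1]])@np.array(d['world_to_cam'])[:3]
t=arm.read_state()['tool_pos'];yd=np.array([.989,-.15,0]);xd=np.array([-.15,-.989,0])
for h,c in((-.011,(0,0,255)),(.009,(0,255,0))):
  for a in(-.046,-.064,.046,.064):
    for b in(-.01,.01):
      q=P@[*(t+a*yd+b*xd+[0,0,h]),1];q=(q[:2]/q[2]-[230,200])*4;cv2.circle(im,tuple(int(v) for v in q),3,c,-1)
cv2.imwrite('pics/g3.png',im)
E
```

```text
time_s: 5.1
tool_pos: [0.4305, -0.1336, 0.018]
orientation: [2.382, 2.049, 0.0]
force: [-0.0, 0.1, -0.6]
finger_gap: 0.0862
grasp_force: 0.0
```

View pics/g3.png

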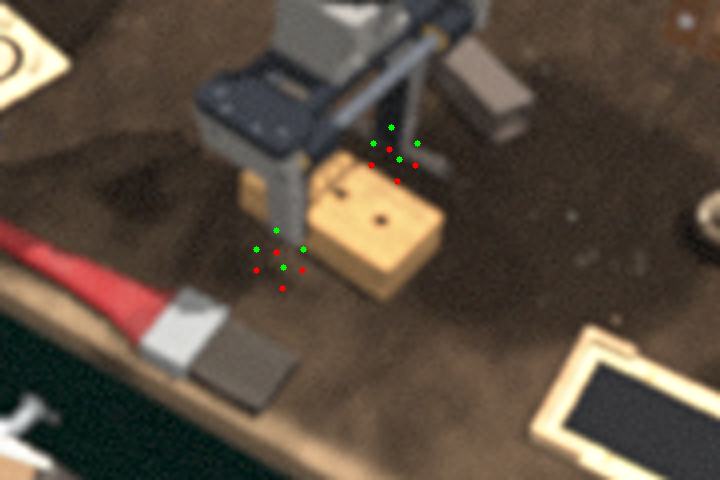

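The drawn fingertip (288,240) sits about 30 px above the predicted one (280,270). That means the real tool is about 24 mm higher than reported, while x and y agree. I'll lower it in small steps, watching the force.

```bash
python3 -m creep '[[0,0,0,0,0,0.01,0.0919],[0,0,0,0,0,0.008,0.0919],[0,0,0,0,0,0,0.0919]]'
python3 - <<'E'
import numpy as np
from station import cams
from seg import cv2
d=cams.get_image('scene');cv2.imwrite('pics/g4.png',cv2.resize(d['image'][200:320,230:410,::-1],None,fx=4,fy=4,interpolation=cv2.INTER_CUBIC))
E
```

```text
time_s: 5.45
tool_pos: [0.4295, -0.1333, -0.0013]
orientation: [-2.38, -2.047, 0.003]
force: [-1.2, -0.0, 0.9]
finger_gap: 0.092
grasp_force: 0.0
```

View pics/g4.png

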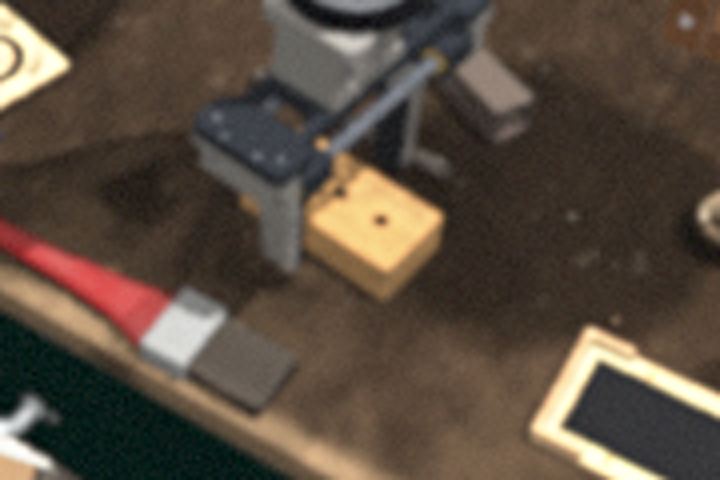

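The front fingertip has come down to about (285,270), below the block's top edge and beside it. Close.

```bash
python3 -m creep '[[0,0,0,0,0,0,0.04],[0,0,0,0,0,0,0.04],[0,0,0,0,0,0,0.04],[0,0,0,0,0,0,0.04],[0,0,0,0,0,0,0.04],[0,0,0,0,0,0,0.04],[0,0,0,0,0,0,0.04]]' 30
```

```text
time_s: 6.2
tool_pos: [0.4305, -0.1335, 0.0001]
orientation: [-2.382, -2.048, -0.0]
force: [-0.6, 0.8, 3.3]
finger_gap: 0.0546
grasp_force: 30.0
```

```bash
python3 -m creep '[[0,0,0,0,0,-0.03,0.04],[0,0,0,0,0,-0.03,0.04],[0,0,-4.8,0,0,0,0.04],[0,0,-4.8,0,0,0,0.04],[0,0,0,-0.048,-0.007,0,0.04],[0,0,0,-0.048,-0.007,0,0.04],[0,0,0,-0.048,-0.008,0,0.04],[0,0,0,-0.048,-0.008,0,0.04]]' && python3 -m creep '[[0,0,0,-0.032,-0.007,0,0.04],[0,0,0,0,0,0,0.04],[0,0,0,0,0,0,0.04]]'
python3 togo.py blockn
```

```text
time_s: 7.0
tool_pos: [0.4033, -0.3275, 0.0598]
orientation: [-2.201, -2.241, -0.0]
force: [1.4, 0.2, -2.2]
finger_gap: 0.0545
grasp_force: 30.0
time_s: 7.3
tool_pos: [0.3965, -0.3583, 0.0594]
orientation: [-2.203, -2.238, 0.0]
force: [-0.7, 0.9, -1.5]
finger_gap: 0.0546
grasp_force: 30.0
t 7.3 pos [ 0.3965 -0.3583  0.0594] gap 0.0546 grip 30.0 F [-0.7  0.9 -1.5] tilt z [-0.001  0.001 -1.   ]
blockn turn tool z -0.1 shift before turn mm [-0.   1.8] after turn [-0.   1.8]
```

```bash
python3 -m creep '[[0,0,0,0,0.002,0,0.04],[0,0,0,0,0,0.025,0.04],[0,0,0,0,0,0.02,0.04],[0,0,0,0,0,0.006,0.04],[0,0,0,0,0,0.0015,0.04],[0,0,0,0,0,0,0.04],[0,0,0,0,0,0,0.04]]'
python3 togo.py blockn
```

```text
time_s: 8.0
tool_pos: [0.4002, -0.3584, 0.0084]
orientation: [2.2, 2.24, 0.001]
force: [-0.7, 0.2, -2.7]
finger_gap: 0.0548
grasp_force: 30.0
t 8.0 pos [ 0.4002 -0.3584  0.0084] gap 0.0548 grip 30.0 F [-0.7  0.2 -2.7] tilt z [ 0.001 -0.001 -1.   ]
blockn turn tool z 0.0 shift before turn mm [ 0.1 -1.9] after turn [ 0.1 -1.9]
```

```bash
python3 -m creep '[[0,0,0,0,0,0.0015,0.04],[0,0,0,0,0,0,0.04],[0,0,0,0,0,0,0.07],[0,0,0,0,0,0,0.07],[0,0,0,0,0,0,0.07],[0,0,0,0,0,-0.02,0.0919],[0,0,0,0,0,-0.04,0.0919],[0,0,0,0,0,-0.04,0.0919]]'
python3 togo.py tube
```

```text
time_s: 8.8
tool_pos: [0.3988, -0.358, 0.1067]
orientation: [-2.201, -2.239, 0.001]
force: [0.3, -0.8, 0.4]
finger_gap: 0.0911
grasp_force: 0.0
t 8.8 pos [ 0.3988 -0.358   0.1067] gap 0.0911 grip 0.0 F [ 0.3 -0.8  0.4] tilt z [-0.002  0.001 -1.   ]
tube turn tool z 27.3 shift before turn mm [218.9 185.8] after turn [279.7  64.8]
```

```bash
python3 -m creep '[[0,0,0,0.0365,0.031,0,0.06],[0,0,0,0.0365,0.031,0,0.06],[0,0,0,0.0365,0.031,0,0.06],[0,0,0,0.0365,0.031,0,0.06],[0,0,0,0.0365,0.031,0,0.06],[0,0,0,0.0365,0.031,0,0.06],[0,0,7,0,0,0,0.06],[0,0,7,0,0,0,0.06]]' && python3 -m creep '[[0,0,7,0,0,0.02,0.06],[0,0,6.3,0,0,0.02,0.06],[0,0,0,0,0,0,0.06],[0,0,0,0,0,0,0.06]]'
python3 togo.py tube blockn
python3 - <<'E'
from station import cams
from seg import *
p=cams.get_image('top'); r,im=rect(p,(.398,-.358),.036,'g'); q=cams.get_image('scene')['image']
cv2.imwrite('pics/b1.png',np.hstack([cv2.resize(im,(390,390)),cv2.resize(q[180:360,250:430],(390,390))])[:,:,::-1])
E
```

```text
time_s: 9.6
tool_pos: [0.5826, -0.1339, 0.1058]
orientation: [-2.46, -1.954, -0.0]
force: [-0.6, -0.7, -0.2]
finger_gap: 0.0599
grasp_force: 0.0
time_s: 10.0
tool_pos: [0.5816, -0.136, 0.0661]
orientation: [-2.666, -1.661, 0.001]
force: [0.3, -0.0, 1.9]
finger_gap: 0.0601
grasp_force: 0.0
t 10.0 pos [ 0.5816 -0.136   0.0661] gap 0.0601 grip 0.0 F [ 0.3 -0.   1.9] tilt z [-0.001 -0.    -1.   ]
tube turn tool z 0.1 shift before turn mm [-0.2 -0.7] after turn [-0.2 -0.7]
blockn turn tool z -27.2 shift before turn mm [-280.3  -66.5] after turn [-219.  -187.1]
```

View pics/b1.png

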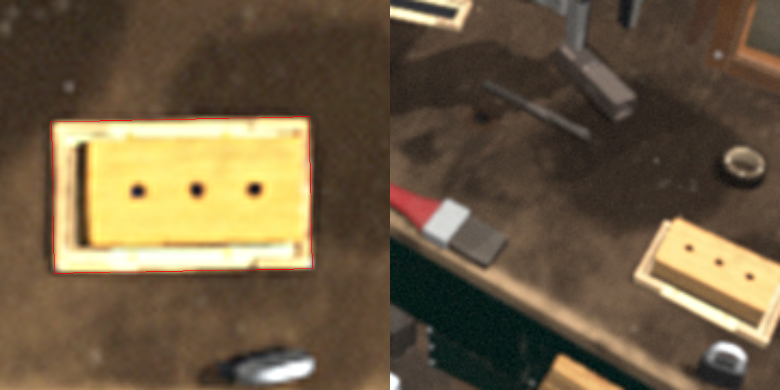

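The block sits squarely in its nest, holes level at row 190 of the left crop, with the rim visible round it. On to the tube.

```bash
python3 -m creep '[[0,0,0,0,0,0.035,0.06],[0,0,0,0,0,0.031,0.06],[0,0,0,0,0,0,0.015],[0,0,0,0,0,0,0.015],[0,0,0,0,0,0,0.015],[0,0,0,0,0,0,0.015],[0,0,0,0,0,0,0.015]]' 35
python3 togo.py tuben
```

```text
time_s: 10.8
tool_pos: [0.5822, -0.1359, 0.0017]
orientation: [2.668, 1.658, 0.002]
force: [-3.0, 0.6, 6.1]
finger_gap: 0.029
grasp_force: 35.0
t 10.8 pos [ 0.5822 -0.1359  0.0017] gap 0.029 grip 35.0 F [-3.   0.6  6.1] tilt z [ 0.001  0.001 -1.   ]
tuben turn tool z -41.1 shift before turn mm [ 242.7 -118.5] after turn [260.8  70.2]
```

```bash
python3 -m creep '[[0,0,0,0,0,-0.03,0.015],[0,0,0,0,0,-0.03,0.015],[0,0,0,0.0405,-0.0197,0,0.015],[0,0,0,0.0405,-0.0197,0,0.015],[0,0,0,0.0405,-0.0197,0,0.015],[0,0,0,0.0405,-0.0197,0,0.015],[0,0,0,0.0405,-0.0197,0,0.015],[0,0,0,0.0405,-0.0197,0,0.015]]' && python3 -m creep '[[0,0,-6.8,0,0,0,0.015],[0,0,-6.8,0,0,0,0.015],[0,0,-6.9,0,0,0,0.015],[0,0,-6.9,0,0,0,0.015],[0,0,-6.9,0,0,0,0.015],[0,0,-6.8,0,0,0,0.015],[0,0,0,0,0,0,0.015],[0,0,0,0,0,0,0.015]]'
python3 togo.py tuben
```

```text
time_s: 11.6
tool_pos: [0.5833, 0.1363, 0.0606]
orientation: [2.668, 1.658, 0.002]
force: [-0.1, -0.4, -2.8]
finger_gap: 0.0296
grasp_force: 35.0
time_s: 12.4
tool_pos: [0.5834, 0.1341, 0.0603]
orientation: [1.92, 2.486, 0.001]
force: [-0.4, -0.4, -2.2]
finger_gap: 0.0293
grasp_force: 35.0
t 12.4 pos [0.5834 0.1341 0.0603] gap 0.0293 grip 35.0 F [-0.4 -0.4 -2.2] tilt z [ 0.  0. -1.]
tuben turn tool z -0.2 shift before turn mm [ 0.1 -0. ] after turn [ 0.1 -0. ]
```

```bash
python3 -m creep '[[0,0,0,0,0,0.03,0.015],[0,0,0,0,0,0.015,0.015],[0,0,0,0,0,0.006,0.015],[0,0,0,0,0,0.002,0.015],[0,0,0,0,0,0,0.015],[0,0,0,0,0,0,0.015]]'
python3 togo.py tuben
```

```text
time_s: 13.0
tool_pos: [0.5829, 0.1341, 0.0077]
orientation: [-1.917, -2.488, 0.001]
force: [-3.5, -1.6, 5.2]
finger_gap: 0.0293
grasp_force: 35.0
t 13.0 pos [0.5829 0.1341 0.0077] gap 0.0293 grip 35.0 F [-3.5 -1.6  5.2] tilt z [-0.001 -0.    -1.   ]
tuben turn tool z -0.0 shift before turn mm [-0.1  0.5] after turn [-0.1  0.5]
```

```bash
python3 -m creep '[[0,0,0,0,0,0,0.05],[0,0,0,0,0,0,0.05],[0,0,0,0,0,0,0.05],[0,0,0,0,0,-0.02,0.05],[0,0,0,0,0,-0.04,0.05],[0,0,0,0,0,-0.04,0.04]]'
python3 togo.py spanner
```

```text
time_s: 13.6
tool_pos: [0.583, 0.134, 0.1075]
orientation: [-1.917, -2.489, 0.002]
force: [1.0, 0.3, 0.9]
finger_gap: 0.0441
grasp_force: 0.0
t 13.6 pos [0.583  0.134  0.1075] gap 0.0441 grip 0.0 F [1.  0.3 0.9] tilt z [-0.001 -0.001 -1.   ]
spanner turn tool z 25.2 shift before turn mm [ 219.  -101.1] after turn [ 155.2 -184.7]
```

```bash
python3 -m creep '[[0,0,0,0.0365,-0.0168,0,0.035],[0,0,0,0.0365,-0.0168,0,0.035],[0,0,0,0.0365,-0.0168,0,0.035],[0,0,0,0.0365,-0.0168,0,0.035],[0,0,0,0.0365,-0.0168,0,0.035],[0,0,0,0.0365,-0.0168,0,0.035],[0,0,8.4,0,0,0.01,0.035],[0,0,8.4,0,0,0.02,0.035]]' && python3 -m creep '[[0,0,8.4,0,0,0.02,0.035],[0,0,0,0,0,0.03,0.035],[0,0,0,0,0,0,0.035],[0,0,0,0,0,0,0.035]]'
python3 togo.py spanner
```

```text
time_s: 14.4
tool_pos: [0.4302, 0.3229, 0.0781]
orientation: [-2.262, -2.179, -0.007]
force: [1.0, 0.6, -0.0]
finger_gap: 0.0349
grasp_force: 0.0
time_s: 14.8
tool_pos: [0.4301, 0.3201, 0.0272]
orientation: [2.413, 2.011, -0.001]
force: [0.8, 0.4, 0.6]
finger_gap: 0.0352
grasp_force: 0.0
t 14.8 pos [0.4301 0.3201 0.0272] gap 0.0352 grip 0.0 F [0.8 0.4 0.6] tilt z [-0.    -0.001 -1.   ]
spanner turn tool z 0.0 shift before turn mm [-0.2 -0.8] after turn [-0.2 -0.8]
```

Run:
```python
from station import cams
from seg import *
p=cams.get_image('top'); r,im=rect(p,(.583,.134),.036,'g'); q=cams.get_image('scene')['image']
cv2.imwrite('pics/b2.png',np.hstack([cv2.resize(im,(390,390)),cv2.resize(q[130:250,130:250],(390,390))])[:,:,::-1])
```

```text
(no output)
```

View pics/b2.png

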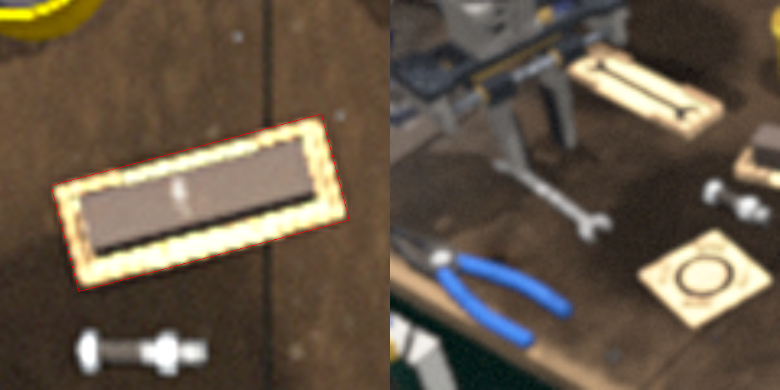

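The tube lies within its rim. Now lower onto the spanner shank, feeling for the bench.

```bash
python3 -m creep '[[0,0,0,0,0,0.025,0.025],[0,0,0,0,0,0.008,0.025],[0,0,0,0,0,0,0.025]]' && python3 -m creep '[[0,0,0,0,0,0.002,0.025],[0,0,0,0,0,0,0.025]]'&& python3 -m creep '[[0,0,0,0,0,0.002,0.025],[0,0,0,0,0,0,0.025]]'
```

```text
time_s: 15.2
tool_pos: [0.4297, 0.32, -0.006]
orientation: [-2.414, -2.011, 0.001]
force: [-0.1, -0.4, -0.4]
finger_gap: 0.0251
grasp_force: 0.0
time_s: 15.4
tool_pos: [0.4304, 0.3206, -0.0072]
orientation: [-2.414, -2.011, -0.002]
force: [-0.7, -0.3, 0.4]
finger_gap: 0.0251
grasp_force: 0.0
time_s: 15.6
tool_pos: [0.43, 0.3204, -0.0097]
orientation: [-2.414, -2.011, -0.001]
force: [1.0, -0.1, 0.6]
finger_gap: 0.0254
grasp_force: 0.0
```

```bash
python3 -m creep '[[0,0,0,0,0,0.0015,0.02],[0,0,0,0,0,0,0.02]]' |grep -E 'pos|force' && python3 -m creep '[[0,0,0,0,0,0.0015,0.02],[0,0,0,0,0,0,0.02]]'|grep -E 'pos|force'
```

```text
tool_pos: [0.4298, 0.3202, -0.0115]
force: [-0.0, -0.6, -0.4]
grasp_force: 0.0
tool_pos: [0.4298, 0.3202, -0.0132]
force: [0.4, -0.5, -0.8]
grasp_force: 0.0
```

```bash
python3 -m creep '[[0,0,0,0,0,0.001,0.015],[0,0,0,0,0,0,0.002],[0,0,0,0,0,0,0.002],[0,0,0,0,0,0,0.002],[0,0,0,0,0,0,0.002]]' 15
```

```text
time_s: 16.5
tool_pos: [0.4299, 0.3203, -0.0139]
orientation: [-2.414, -2.011, -0.0]
force: [0.2, 0.1, -0.3]
finger_gap: 0.0078
grasp_force: 15.0
```

```bash
python3 -m creep '[[0,0,0,0,0,-0.03,0.002],[0,0,0,0,0,-0.04,0.002],[0,0,0,0,0,0,0.002]]' 20; python3 togo.py spannern
```

```text
time_s: 16.8
tool_pos: [0.4329, 0.3223, 0.0603]
orientation: [-2.414, -2.01, -0.013]
force: [-0.3, 0.4, -0.3]
finger_gap: 0.007
grasp_force: 20.0
t 16.8 pos [0.4329 0.3223 0.0603] gap 0.007 grip 20.0 F [-0.3  0.4 -0.3] tilt z [ 0.006  0.006 -1.   ]
spannern turn tool z -5.8 shift before turn mm [ 60.6 148.6] after turn [ 45.2 154. ]
```

```bash
python3 -m creep '[[0,0,-2.9,0.014,0.037,0,0.002],[0,0,-2.9,0.012,0.038,0,0.002],[0,0,0,0.011,0.038,0,0.002],[0,0,0,0.011,0.038,0,0.002],[0,0,0,0,0,0,0.002],[0,0,0,0,0,0,0.002],[0,0,0,0,0,0,0.002]]'; python3 togo.py spannern
python3 - <<'E'
from station import cams
from seg import *
q=cams.get_image('scene')['image']
cv2.imwrite('pics/s1.png',cv2.resize(q[90:220,130:300],None,fx=4,fy=4,interpolation=cv2.INTER_CUBIC)[:,:,::-1])
E
```

```text
time_s: 17.5
tool_pos: [0.5838, 0.3499, 0.0552]
orientation: [-2.308, -2.13, 0.003]
force: [-0.4, 0.1, -0.1]
finger_gap: 0.0069
grasp_force: 20.0
t 17.5 pos [0.5838 0.3499 0.0552] gap 0.0069 grip 20.0 F [-0.4  0.1 -0.1] tilt z [-0.002 -0.001 -1.   ]
spannern turn tool z 0.0 shift before turn mm [5.6 5.8] after turn [5.6 5.8]
```

View pics/s1.png

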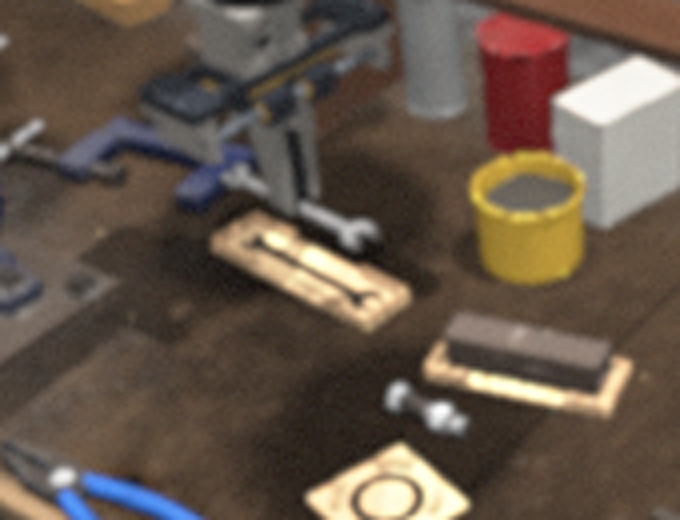

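The spanner is held level across the fingers, in front of its nest.

```bash
python3 -m creep '[[0,0,0,0.0056,0.0055,0,0.002],[0,0,0,0,0,0.03,0.002],[0,0,0,0,0,0,0.002],[0,0,0,0,0,0,0.002]]'; python3 togo.py spannern
```

```text
time_s: 17.95
tool_pos: [0.5908, 0.3553, 0.0259]
orientation: [-2.308, -2.131, 0.002]
force: [-0.1, -0.0, -0.4]
finger_gap: 0.0069
grasp_force: 20.0
t 17.95 pos [0.5908 0.3553 0.0259] gap 0.0069 grip 20.0 F [-0.1 -0.  -0.4] tilt z [-0.001 -0.001 -1.   ]
spannern turn tool z 0.0 shift before turn mm [-0.4 -0.8] after turn [-0.4 -0.8]
```

```bash
python3 -m creep '[[0,0,0,-0.0004,-0.001,0.02,0.002],[0,0,0,0,0,0.01,0.002],[0,0,0,0,0,0,0.002],[0,0,0,0,0,0,0.002]]' |grep -E 'pos|force'; python3 -m creep '[[0,0,0,0,0,0.002,0.002],[0,0,0,0,0,0,0.002],[0,0,0,0,0,0,0.002]]'|grep -E 'pos|force'; python3 -m creep '[[0,0,0,0,0,0.001,0.002],[0,0,0,0,0,0,0.002]]'|grep -E 'pos|force'
```

```text
tool_pos: [0.5909, 0.3551, -0.0033]
force: [-0.1, 0.7, 0.1]
grasp_force: 20.0
tool_pos: [0.5907, 0.3551, -0.0055]
force: [0.7, -0.3, -0.8]
grasp_force: 20.0
tool_pos: [0.5905, 0.3549, -0.007]
force: [0.1, 0.6, 0.2]
grasp_force: 20.0
```

```bash
python3 -m creep '[[0,0,0,0,0,0.0005,0.002],[0,0,0,0,0,0,0.025],[0,0,0,0,0,0,0.025],[0,0,0,0,0,0,0.025],[0,0,0,0,0,-0.02,0.025],[0,0,0,0,0,-0.04,0.04],[0,0,0,0,0,-0.045,0.06]]'; python3 togo.py tape
```

```text
time_s: 19.55
tool_pos: [0.5895, 0.3542, 0.0972]
orientation: [-2.309, -2.13, 0.005]
force: [-0.0, 1.5, 0.3]
finger_gap: 0.0389
grasp_force: 0.0
t 19.55 pos [0.5895 0.3542 0.0972] gap 0.0389 grip 0.0 F [-0.   1.5  0.3] tilt z [-0.003 -0.002 -1.   ]
tape turn tool z 11.0 shift before turn mm [-690.1   17. ] after turn [-674.1  148.3]
```

```bash
python3 -m creep '[[0,0,0,-0.049,0.001,0,0.07],[0,0,0,-0.049,0.001,0,0.07],[0,0,0,-0.049,0.001,0,0.07],[0,0,0,-0.049,0.001,0,0.07],[0,0,0,-0.049,0.001,0,0.07],[0,0,0,-0.049,0.002,0,0.07],[0,0,0,-0.049,0.002,0,0.07],[0,0,0,-0.049,0.002,0,0.07]]' && python3 -m creep '[[0,0,0,-0.049,0.001,0,0.07],[0,0,0,-0.049,0.001,0,0.07],[0,0,0,-0.049,0.001,0,0.07],[0,0,0,-0.049,0.001,0,0.07],[0,0,0,-0.049,0.001,0,0.07],[0,0,5.5,-0.045,0.001,0,0.07],[0,0,5.5,0,0,0.02,0.07],[0,0,0,0,0,0,0.07]]'
python3 togo.py tape
python3 - <<'E'
from station import cams
from seg import *
p=cams.get_image('top'); r,im=rect(p,(.590,.355),.01,'g'); q=cams.get_image('scene')['image']
cv2.imwrite('pics/s2.png',np.hstack([cv2.resize(im,(390,390)),cv2.resize(q[110:210,150:250],(390,390))])[:,:,::-1])
E
```

```text
time_s: 20.35
tool_pos: [0.5698, -0.0386, 0.0979]
orientation: [2.308, 2.13, 0.001]
force: [1.4, -0.1, 0.4]
finger_gap: 0.0699
grasp_force: 0.0
time_s: 21.15
tool_pos: [0.5505, -0.327, 0.0754]
orientation: [-2.503, -1.893, 0.004]
force: [-0.8, 1.3, -0.8]
finger_gap: 0.0703
grasp_force: 0.0
t 21.15 pos [ 0.5505 -0.327   0.0754] gap 0.0703 grip 0.0 F [-0.8  1.3 -0.8] tilt z [-0.004  0.001 -1.   ]
tape turn tool z -0.2 shift before turn mm [-7.6  2.7] after turn [-7.6  2.6]
```

View pics/s2.png

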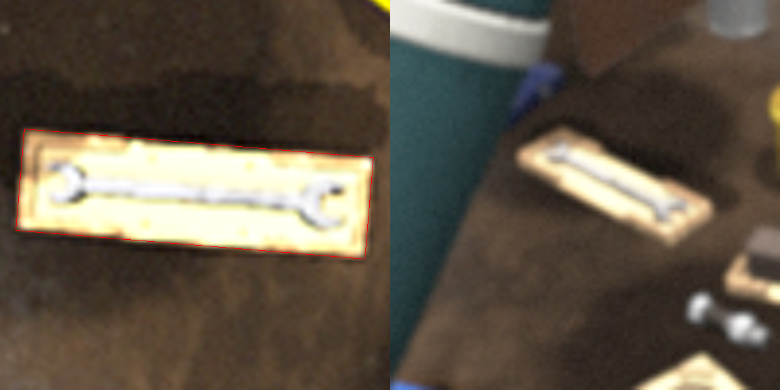

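The spanner lies inside its rim. Now the tape.

```bash
python3 -m creep '[[0,0,0,-0.0076,0.0025,0.03,0.075],[0,0,0,0,0,0.03,0.075],[0,0,0,0,0,0,0.075],[0,0,0,0,0,0,0.075]]' && python3 togo.py tape
```

```text
time_s: 21.65
tool_pos: [0.5538, -0.3331, 0.0183]
orientation: [-2.5, -1.903, -0.001]
force: [0.1, -0.7, 0.4]
finger_gap: 0.0752
grasp_force: 0.0
t 21.65 pos [ 0.5538 -0.3331  0.0183] gap 0.0752 grip 0.0 F [ 0.1 -0.7  0.4] tilt z [ 0.  0. -1.]
tape turn tool z 0.2 shift before turn mm [-2.6 -2.2] after turn [-2.6 -2.2]
```

```bash
python3 -m creep '[[0,0,0.2,-0.002,-0.0022,0.012,0.075],[0,0,0,0,0,0.011,0.075],[0,0,0,0,0,0,0.045],[0,0,0,0,0,0,0.045],[0,0,0,0,0,0,0.045],[0,0,0,0,0,0,0.045],[0,0,0,0,0,0,0.045]]' 15; python3 togo.py tapen
```

```text
time_s: 22.35
tool_pos: [0.5507, -0.3358, -0.0051]
orientation: [2.505, 1.895, 0.0]
force: [-0.1, -1.1, 0.3]
finger_gap: 0.0497
grasp_force: 15.0
t 22.35 pos [ 0.5507 -0.3358 -0.0051] gap 0.0497 grip 15.0 F [-0.1 -1.1  0.3] tilt z [ 0.001 -0.    -1.   ]
tapen turn tool z -0.2 shift before turn mm [ 417.8 -251.7] after turn [ 418.7 -250.2]
```

```bash
python3 -m creep '[[0,0,0,0,0,-0.03,0.045],[0,0,0,0,0,-0.03,0.045],[0,0,0,0,0,-0.03,0.045],[0,0,0,0,0,0,0.045],[0,0,0,0,0,0,0.045]]'
python3 - <<'E'
from station import cams
from seg import *
q=cams.get_image('scene')['image']
cv2.imwrite('pics/t1.png',cv2.resize(q[180:310,340:500],None,fx=4,fy=4,interpolation=cv2.INTER_CUBIC)[:,:,::-1])
E
```

```text
time_s: 22.85
tool_pos: [0.5507, -0.3354, 0.085]
orientation: [2.505, 1.895, 0.001]
force: [-0.2, -0.3, -0.7]
finger_gap: 0.0498
grasp_force: 15.0
```

View pics/t1.png

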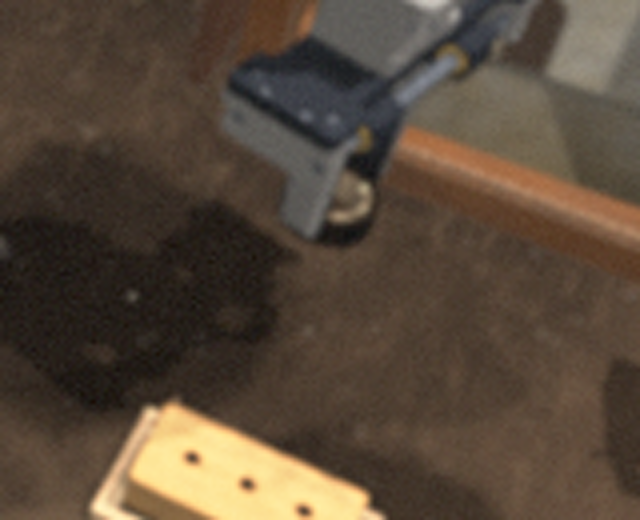

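Run:
```python
from station import cams,arm,place_of
from seg import *
d=cams.get_image('scene'); P=np.array([[d['fx'],0,d['cx']],[0,d['fy'],d['cy']],[0,0,1]])@np.array(d['world_to_cam'])[:3]
f=lambda X:((lambda q:(q[:2]/q[2]-[340,180])*4)(P@[*X,1])).round()
t=np.array([.5507,-.3354,.109]); a=np.radians(-15.6)
xd=np.array([np.sin(a),-np.cos(a),0])
xd=xd if 1 else 0
for o in(0,.005,.01,.015,.02): print(o,'top-centre',f(t+o*xd),'right extreme of tape top', max((tuple(f(t+o*xd+.026*np.array([np.cos(u),np.sin(u),0]))) for u in np.linspace(0,6.28,60))))
for n in('scene','top'): print(n,[(np.round(k['location'],3).tolist(),round(k['conf'],2)) for k in place_of(cams.get_image(n),'tape_center')[:2]])
```

```text
0 top-centre [333. 191.] right extreme of tape top (np.float64(383.0), np.float64(201.0))
0.005 top-centre [341. 196.] right extreme of tape top (np.float64(391.0), np.float64(206.0))
0.01 top-centre [349. 201.] right extreme of tape top (np.float64(399.0), np.float64(211.0))
0.015 top-centre [357. 206.] right extreme of tape top (np.float64(407.0), np.float64(220.0))
0.02 top-centre [365. 211.] right extreme of tape top (np.float64(415.0), np.float64(225.0))
scene []
top [([0.552, -0.337, 0.099], 0.44)]
```

The projection and the top-view network both put the tape centred in the grip and level. Carry it to its nest.

```bash
python3 -m creep '[[0,0,0,0.0418,-0.025,0,0.045],[0,0,0,0.0418,-0.025,0,0.045],[0,0,0,0.0418,-0.025,0,0.045],[0,0,0,0.0418,-0.025,0,0.045],[0,0,0,0.0418,-0.025,0,0.045],[0,0,0,0.0418,-0.025,0,0.045],[0,0,0,0.0418,-0.025,0,0.045],[0,0,0,0.0418,-0.025,0,0.045]]' && python3 -m creep '[[0,0,0,0.0418,-0.025,0,0.045],[0,0,0,0.0418,-0.025,0,0.045],[0,0,0,0,0,0.03,0.045],[0,0,0,0,0,0.02,0.045],[0,0,0,0,0,0,0.045],[0,0,0,0,0,0,0.045]]'
python3 togo.py tapen
```

```text
time_s: 23.95
tool_pos: [0.4482, 0.0423, 0.0844]
orientation: [2.506, 1.895, -0.0]
force: [1.2, 0.8, -0.0]
finger_gap: 0.0498
grasp_force: 15.0
time_s: 24.55
tool_pos: [0.4238, 0.1341, 0.0345]
orientation: [2.506, 1.894, -0.002]
force: [1.3, -0.4, 0.4]
finger_gap: 0.0497
grasp_force: 15.0
t 24.55 pos [0.4238 0.1341 0.0345] gap 0.0497 grip 15.0 F [ 1.3 -0.4  0.4] tilt z [-0.001 -0.001 -1.   ]
tapen turn tool z -0.3 shift before turn mm [ 0.3 -1.6] after turn [ 0.3 -1.6]
```

```bash
python3 -m creep '[[0,0,0,0.0003,-0.0015,0.02,0.045],[0,0,0,0,0,0.01,0.045],[0,0,0,0,0,0.002,0.045],[0,0,0,0,0,0,0.045],[0,0,0,0,0,0,0.045]]'; python3 -m creep '[[0,0,0,0,0,0.001,0.045],[0,0,0,0,0,0,0.045]]'
```

```text
time_s: 25.05
tool_pos: [0.423, 0.1354, 0.0031]
orientation: [2.506, 1.894, 0.002]
force: [0.3, 0.3, -1.5]
finger_gap: 0.05
grasp_force: 15.0
time_s: 25.25
tool_pos: [0.4226, 0.1356, 0.0019]
orientation: [2.506, 1.895, 0.001]
force: [0.2, 0.4, -0.4]
finger_gap: 0.0498
grasp_force: 15.0
```

```bash
python3 -m creep '[[0,0,0,0,0,0.0008,0.045],[0,0,0,0,0,0,0.07],[0,0,0,0,0,0,0.07],[0,0,0,0,0,0,0.07],[0,0,0,0,0,-0.02,0.07],[0,0,0,0,0,-0.04,0.07],[0,0,0,0,0,-0.05,0.07],[0,0,0,0,0,-0.05,0.07]]' && python3 -m creep '[[0,0,0,-0.048,0,0,0.07],[0,0,0,-0.048,0,0,0.07],[0,0,0,-0.048,0,0,0.07],[0,0,0,-0.048,0,0,0.07],[0,0,0,-0.04,0,0,0.07],[0,0,0,0,0,0,0.07],[0,0,0,0,0,0,0.07]]'
python3 - <<'E'
from station import cams
from seg import *
p=cams.get_image('top')['image'][140:290,110:460];q=cams.get_image('scene')['image'][110:350,140:460]
cv2.imwrite('pics/end.png',np.vstack([cv2.resize(p,(700,300),interpolation=2),cv2.resize(q[:130],(700,284),interpolation=2)])[:,:,::-1])
E
```

```text
time_s: 26.05
tool_pos: [0.4218, 0.1348, 0.1621]
orientation: [2.506, 1.894, -0.003]
force: [0.8, 1.1, -0.2]
finger_gap: 0.0701
grasp_force: 0.0
time_s: 26.75
tool_pos: [0.3591, -0.0879, 0.1609]
orientation: [-2.508, -1.892, -0.002]
force: [0.8, 0.2, 0.2]
finger_gap: 0.0704
grasp_force: 0.0
```

View pics/end.png

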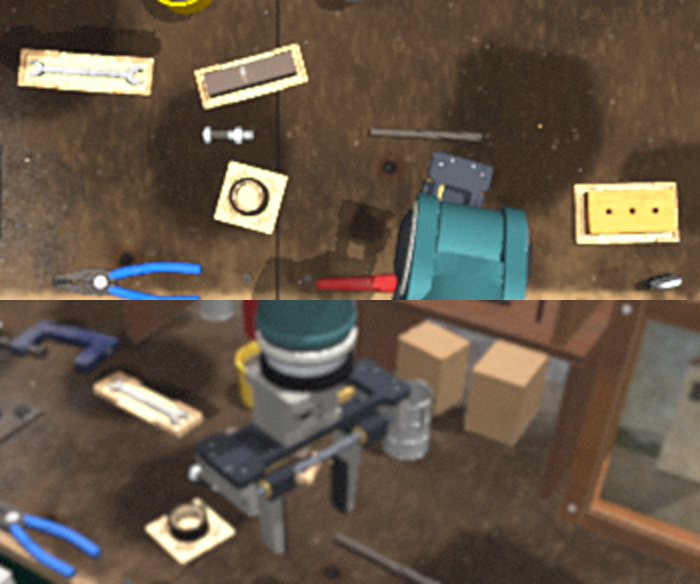

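All four things sit in their nests: the tape at (248,196) on its ring, with spanner, tube and block inside their rims. The bolt and drill haven't moved, and the gripper is clear of everything.

```bash
python3 -c "
from station import ticket;print(ticket.sign_off())"
```

```text
the job is handed in; nothing more can be done
None
```

The block, tube, spanner and tape are each in their outlined nests, placed in that order, the bolt and drill were left where they lay, and the job was handed in at about 27 s; sign-off returned no verdict.

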